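# Load the two leak-test bases with seal and reducer

### The arm

A 6-joint arm with a two-finger parallel gripper is mounted at the origin on a cart in front of the work surface, level with it; the furniture and walls round the work are solid. World frame = base frame: x ahead of the robot, y to its left, z up, the work surface at z = 0. Lengths are in m, angles in rad, forces in N, time in s.
With the tool pointing down it reaches from about 0.35 to 0.775 m from the base axis. Payload 5.5 kg.
Tool frame: the origin (TCP) lies at the very end of the fingers, on their centre line; the grasp point (between the pads) lies env.hold_point_z behind it (env.hold_point_z is the distance from the TCP to the grasp point, in m); z points along the fingers, y is the line along which they close (so a half turn about z gives the same grasp; the last joint's range is limited). The gripper opens to 85 mm and grips with 20 to 120 N. Pads are 22 mm wide; open, the fingers measure 114 mm over their backs; the gripper's body (76 mm by 85 mm) begins 54 mm behind the grasp point. The pads swing forward as they close: fully open they stand 13 mm farther back than shut.
Start: joints at [1.157, 0.313, 0.046, 1.304, 0, 1.431], TCP at [0.155, 0.554, 0.231] pointing down, gripper open.
Joint ranges: [-2.76, 2.76], [-0.86, 1.69], [-1.03, 1.26], [-2.2, 2.34], [-1.47, 1.5], [-3.14, 3.14]. Speed limits (rad/s): [2.57, 2.57, 3.14, 3.14, 3.14, 3.14].

### API

Orientations are given as a unit quaternion [w, x, y, z].
In Python, from workcell import env gives the robot as it stands.
- The arm moves only by the tool carry_out, never from a script. Its argument "steps" is a list of rows, each a list of 3 entries, a list of its own where there are three numbers: the turn, a rotation vector about the tool's x, y, z in degrees, then the shift along the tool's x, y, z in cm, then the closure in counts, from 0 (fully open) to 255 (shut). A call has exactly 8 rows; each row is the pose to reach, as a shift and turn from the pose commanded when the call began, along the tool's axes at that moment; what a row does not reach only later rows make up. A row lasts 1/8 s, in which the tool goes at most 62.5 mm and 10.7 degrees, less where a joint would pass 70% of its speed; a pose out of reach is approached as far as the arm can. A call with a gripper value outside its range is refused whole. The fingers move at their own pace and stop on an object; "force" is the grip in N (left out, the last holds). Time passes only in rows, so rows that repeat a pose let the fingers close, or fill a call up. It gives the time, the measured TCP pose, the force, the opening and the grip force at its end, in the units of the state.
- env.get_state(): the state, without advancing time (a new reading comes with each control period).
- env.read_camera(name): name is "scene" or "top" or "wrist"; returns (picture, depth): 384x512x3 uint8, red, green, blue; 384x512 float32, m along the optical axis (not along the pixel's ray), 0 where there is no reading.
- env.get_calibration(name): a dict with "fx", "fy", "cx", "cy" (pixels), "origin" and "orientation" of the camera in the world. Camera axes: x right, y up, looking along -z (the intrinsics and any distortion apply to the point x, -y, -z); pixel columns grow to the right and rows downward; lengths in m; the calibration is good to about 2 mm. The wrist camera is an equidistant fisheye: a pixel r from the principal point sees the ray r / f radians off the axis. A picture is of the moment at which its call begins: read the wrist's pose just before it. get_calibration takes no time and is no camera call; for the wrist camera it gives the pose at the moment of the call.
- env.hand_in(): hands the job in; it is judged then, once.
The state is a dict: "clock": time; "joint_pos": joint angles; "qvel": joint speeds; "tau": joint torques, N m; "tcp_pos": TCP position; "orientation": TCP orientation; "wrist_force": force on the tool from outside, world axes, zero at the start; "ft_torque": the same for the moment, N m; "finger_gap": finger opening in m; "grip_force": force on a finger pad.
Only numpy, scipy, OpenCV 4.12 (cv2) and the standard library are available. Lean on these libraries where they do the work, as an engineer would, in place of code of your own. Each camera call takes 0.05 s, during which the arm holds its last target. There are 200 camera calls.

### The job

Load both leak-test bases for testing: on each round aluminium base lay the orange sealing ring of its size flat between the four dowels, then stand the beige reducer of that size on the ring, wide end down and upright between the dowels. The large ring and large reducer go on the large base, the small ones on the small base. Leave the blue-grey reducer, the grease tin and the spray can standing where they are.

Things in the scene. Friction and masses are not known exactly. Their poses are not given: they have to be found in the camera images.
- station_large: the large base, fixed: round aluminium plate 168 mm wide. Origin: centre of its underside, z up; seal face 14 mm above. Four dark dowels 12 mm thick, tops tapered, 45 mm above the origin, on its x-y diagonals 74.5 mm from centre; the gaps at its +-x, +-y are open for a finger. At the rim outside the dowels: gauge, 34 mm high, on diagonal (-x,+y); valve, 21 mm high, on (-x,-y); out to 118 mm.
- station_small: the small base, fixed: round aluminium plate 138 mm wide. Origin: centre of its underside, z up; seal face 14 mm above. Four dark dowels 12 mm thick, tops tapered, 45 mm above the origin, on its x-y diagonals 59 mm from centre; the gaps at its +-x, +-y are open for a finger. At the rim outside the dowels: gauge, 34 mm high, on diagonal (-x,+y); valve, 21 mm high, on (-x,-y); out to 103 mm.
- seal_large_mid (a point): the large seal: stiff flat orange ring, outer diameter 124 mm, hole 88 mm, 12 mm thick, 70 g. Point: ring centre, half-way up; z its axis. Pick it by its 18 mm wide band at one side, one finger in the hole, one outside. In place it lies on the large base inside the dowels, its point 20 mm above the base's origin.
- seal_small_mid (a point): the small seal: stiff flat orange ring, outer diameter 93 mm, hole 61 mm, 12 mm thick, 45 g. Point: ring centre, half-way up; z its axis. Pick it by its 16 mm wide band at one side, one finger in the hole, one outside. In place it lies on the small base inside the dowels, its point 20 mm above the base's origin.
- reducer_large_mid (a point): the large beige reducer: stepped tube standing on its wide end, 128 mm wide, 159 mm high; above 114 mm a round neck 62 mm thick up to the top, to be gripped from above at any yaw. About 420 g. Point: on its axis, half-way up (79.5 mm above the foot); z up. In place it stands on the large seal between the dowels, its point 105.5 mm above the base's origin.
- reducer_small_mid (a point): the small beige reducer: stepped tube standing on its wide end, 97 mm wide, 185 mm high; above 118 mm a round neck 44 mm thick up to the top, to be gripped from above at any yaw. About 300 g. Point: on its axis, half-way up (92.5 mm above the foot); z up. In place it stands on the small seal between the dowels, its point 118.5 mm above the base's origin.
- reducer_blue_mid (a point): a dark blue-grey stepped reducer, 148 mm wide at the foot, 195 mm high, not part of this job: to be left standing. Point: on its axis, 97.5 mm above its foot; z up its axis.
- grease_mid (a point): a red tin of grease, 72 mm across and 75 mm high, to be left standing. Point: its centre; z up.
- leak_spray_mid (a point): a bright blue leak-detection spray can with a red cap, 66 mm across and 175 mm high, to be left standing. Point: its centre, 87.5 mm above its foot; z up.

How it is judged:
By the outcome, as a careful person would: the job done as asked, in the order asked, and still so for the second after the job is handed in, with the robot touching nothing.
It also fails if it takes over 122 s, if anything falls off the work surface, if the arm or the gripper's body presses on something with over 40 N, if the wrist force passes 120 N, or if a joint passes its speed limit or range.

## Working session

There is one attempt and no reset: what is moved stays moved. The work goes in short steps, Python scripts to look and compute and a tool call to move; the robot and the scene stay as the last step left them, time stands still between calls to the robot, and variables do not carry over. Pictures are saved under pics/ and viewed, at most 14 in all, crops included, and the job is handed in when it is done.

Besides the shell and the picture viewer there is one more tool, called after ">>>" as a command line: name --argument value ..., lists and objects as JSON in quotes. carry_out: Moves the arm, as the interface text tells. Its arguments: {"type":"object","properties":{"steps":{"type":"array","items":{"type":"array"}},"force":{"type":"number"}},"required":["steps"]}

```bash
mkdir -p pics; ls
python3 - <<'E'
from workcell import env
import cv2,numpy as np
print(env.get_state(),env.hold_point_z)
for n in ["scene","top"]:
    p,d=env.read_camera(n); np.savez(f"pics/{n}0.npz",p=p,d=d,c=np.array(env.get_calibration(n),dtype=object))
    print(n,env.get_calibration(n)); cv2.imwrite(f"pics/{n}0.png",p[...,::-1])
E
```

```text
pics
{'clock': 0.0, 'joint_pos': array([1.15741259e+00, 3.13980482e-01, 4.49708973e-02, 1.30358524e+00,
       2.91197023e-05, 1.43123005e+00]), 'qvel': array([ 0.00211413, -0.00015041,  0.00078547,  0.00058042,  0.00030565,
       -0.00031357]), 'tau': array([-8.36770305e-04, -4.80623996e+01,  2.98533332e+01,  1.95038854e-02,
       -3.67490766e-04, -8.04715398e-06]), 'tcp_pos': array([0.15526129, 0.55311465, 0.23041689]), 'orientation': array([-2.59471088e-04,  1.36481387e-01,  9.90642227e-01, -8.61122906e-04]), 'wrist_force': array([-0.06212624,  0.2682797 ,  0.72789712]), 'ft_torque': array([ 0.03744998,  0.0093953 , -0.00684406]), 'grip_force': 0.0, 'finger_gap': 0.0851906680980483} 0.0187
scene {'fx': 350.61251101782904, 'fy': 350.61251101782904, 'cx': 252.96047922682726, 'cy': 187.31523491056078, 'origin': array([ 0.13825312, -0.53549436,  0.86221975]), 'orientation': array([ 0.88047653,  0.33328221, -0.11011047, -0.31868437])}
top {'fx': 492.2785303290064, 'fy': 492.2785303290064, 'cx': 261.59114277661666, 'cy': 192.056518450586, 'origin': array([ 0.47100477, -0.01489692,  1.69993842]), 'orientation': array([-0.69740868, -0.02095284,  0.01370246,  0.71623625])}
```

View pics/top0.png

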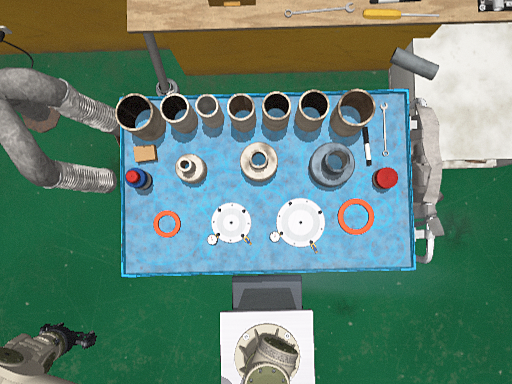

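View pics/scene0.png

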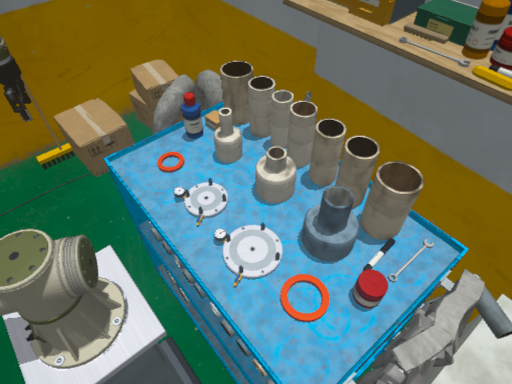

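The top view shows the robot at the bottom, with x up and y left. By pixel position:
- small ring (167,224), small base (231,222), large base (301,222) and large ring (356,216)
- small reducer (190,168), large reducer (258,162) and blue reducer (330,163)

Both gauges are lower-left and both valves lower-right, so the base yaw is near 0. Next I'll measure the positions.

```bash
cat > h.py <<'E'
import numpy as np,cv2
from scipy.spatial.transform import Rotation as R
from scipy.optimize import least_squares
def cal(c):
    return R.from_quat(np.roll(c["orientation"],-1)),np.array(c["origin"])
def cloud(d,c):
    r,o=cal(c); v,u=np.mgrid[:d.shape[0],:d.shape[1]]
    P=np.stack([(u-c["cx"])/c["fx"]*d,-(v-c["cy"])/c["fy"]*d,-d],-1)
    return r.apply(P.reshape(-1,3)).reshape(P.shape)+o
def atz(uv,c,z):
    r,o=cal(c); uv=np.atleast_2d(uv).astype(float)
    w=r.apply(np.c_[(uv[:,0]-c["cx"])/c["fx"],-(uv[:,1]-c["cy"])/c["fy"],-np.ones(len(uv))])
    return o+w*((z-o[2])/w[:,2])[:,None]
def circ(P,rad=None):
    m=P[:,:2].mean(0)
    if rad: return least_squares(lambda q:np.hypot(*(P[:,:2]-q).T)-rad,m,loss='soft_l1',f_scale=.002).x
    return least_squares(lambda q:np.hypot(*(P[:,:2]-q[:2]).T)-q[2],[*m,.05],loss='soft_l1',f_scale=.002).x
E
python3 - <<'E'
from h import *
np.set_printoptions(precision=4,suppress=True)
for n in ["top","scene"]:
    z=np.load(f"pics/{n}0.npz",allow_pickle=True); p,d,c=z["p"],z["d"],z["c"].item()
    W=cloud(d,c); W[d==0]=np.nan
    hsv=cv2.cvtColor(p,cv2.COLOR_RGB2HSV); H,S,V=np.moveaxis(hsv,-1,0)
    box=(abs(W[...,1])<.5)&(W[...,0]>.2)&(W[...,0]<.75)
    print(n,"table z",np.nanmedian(W[box&(H>90)&(H<110)&(S>120)][:,2]))
    m=((H>3)&(H<14)&(S>170)&(W[...,2]<.03)&box).astype(np.uint8)
    for k in range(1,cv2.connectedComponents(m)[0]):
        mm=cv2.connectedComponents(m)[1]==k
        if mm.sum()<80: continue
        v,u=np.nonzero(mm)
        cs,_=cv2.findContours(mm.astype(np.uint8),cv2.RETR_EXTERNAL,cv2.CHAIN_APPROX_NONE)
        ct=max(cs,key=len)[:,0]; print(" ring",mm.sum(),circ(atz(ct,c,.012)),"z",np.nanmedian(W[mm][:,2]))
    # standing things: cluster
    m=((W[...,2]>.06)&(W[...,2]<.26)&box).astype(np.uint8)
    N,L,st,_=cv2.connectedComponentsWithStats(m)
    for k in range(1,N):
        if st[k,4]<60: continue
        Q=W[L==k]; hi=np.nanpercentile(Q[:,2],97); T=Q[Q[:,2]>hi-.008]
        print(" tall",st[k,:5],"zmax",hi,"top circ",circ(T) if len(T)>8 else 0,"midrange",(T.min(0)+T.max(0))[:2]/2, "ext",np.ptp(T,0)[:2])
    # plates
    m=(box&(W[...,2]<.04)&(S<70)&(V>130)).astype(np.uint8)
    N,L,st,_=cv2.connectedComponentsWithStats(m)
    for k in range(1,N):
        if st[k,4]<300: continue
        cs,_=cv2.findContours((L==k).astype(np.uint8),cv2.RETR_EXTERNAL,cv2.CHAIN_APPROX_NONE)
        ct=max(cs,key=len)[:,0]; q=circ(atz(ct,c,.014)); print(" plate",st[k],q)
    x0=(150,195) if n=="top" else (150,140)
    cr=p[195:260,200:330] if n=="top" else p[170:300,165:295]
    cv2.imwrite(f"pics/{n}_crop.png",cv2.resize(cr[...,::-1],None,fx=5 if n=="top" else 4.5,fy=5 if n=="top" else 4.5,interpolation=cv2.INTER_CUBIC))
E
```

```text
top table z 0.00034735388594508976
 ring 438 [ 0.463  -0.3176  0.0591] z 0.012151249094626726
 ring 270 [0.4548 0.3299 0.0435] z 0.01064392088644961
 tall [339 123  28  12 215] zmax 0.20927873182111395 top circ [ 0.8134 -0.294   0.0712] midrange [ 0.7431 -0.2945] ext [0.0106 0.0609]
 tall [125 129  29  10 163] zmax 0.20687428910763075 top circ [0.8431 0.3863 0.0968] midrange [0.7464 0.3903] ext [0.0065 0.0444]
 tall [ 240  142   38   40 1064] zmax 0.16029149666436376 top circ [0.6519 0.0081 0.0262] midrange [0.6516 0.0085] ext [0.0571 0.0572]
 tall [ 310  143   45   44 1397] zmax 0.19673917188164008 top circ [ 0.6366 -0.2339  0.034 ] midrange [ 0.6374 -0.2342] ext [0.0748 0.0744]
 tall [175 154  30  29 676] zmax 0.1867151719273617 top circ [0.637  0.2363 0.0179] midrange [0.6374 0.2364] ext [0.0411 0.0414]
 tall [125 168  24  22 408] zmax 0.17809029777845697 top circ [0.6056 0.4046 0.013 ] midrange [0.6058 0.4044] ext [0.0349 0.0348]
 tall [376 168  22  21 372] zmax 0.08087592376786601 top circ [ 0.5866 -0.4144  0.0253] midrange [ 0.5861 -0.4139] ext [0.0668 0.0666]
 plate [ 270  198
[... 477 characters left out ...]
ge [0.6062 0.404 ] ext [0.0371 0.0374]
 tall [ 255  146   41   45 1387] zmax 0.15689266972636468 top circ [0.653  0.0076 0.0261] midrange [0.6541 0.0085] ext [0.0602 0.0593]
 tall [364 180  33  47 885] zmax 0.20388830423639748 top circ [ 0.8054 -0.2943  0.0627] midrange [ 0.7449 -0.2948] ext [0.01   0.0578]
 tall [ 303  185   56   66 2632] zmax 0.19340813949443797 top circ [ 0.6379 -0.2347  0.0339] midrange [ 0.6392 -0.2342] ext [0.0773 0.0751]
 tall [357 270  31  29 685] zmax 0.07565084890415903 top circ [ 0.5891 -0.4142  0.0249] midrange [ 0.5899 -0.4133] ext [0.0687 0.0693]
 plate [ 184  183   44   34 1093] [0.4547 0.1055 0.0663]
 plate [ 223  225   60   53 2382] [ 0.4489 -0.1299  0.0817]
```

View pics/top_crop.png

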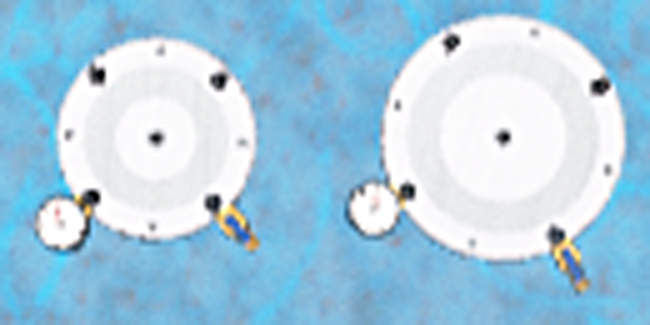

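View pics/scene_crop.png

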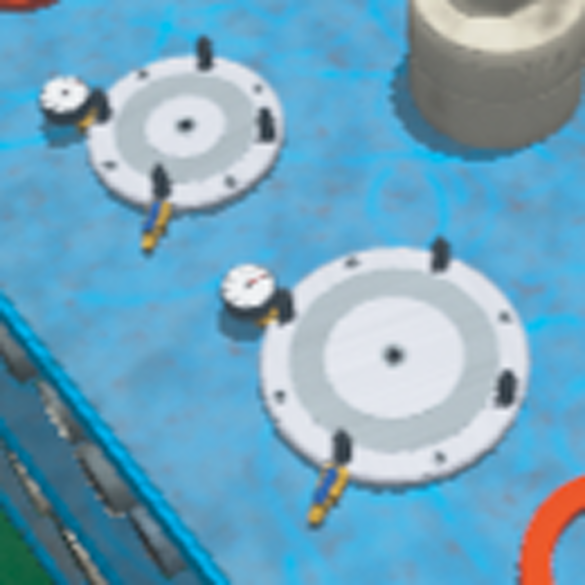

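The crops show each base's centre mark and four dowels. In the top crop the small centre is at (156,138) and the large at (503,137), both with the gauge lower-left. I'll compute centres and yaw from the dowels.

Run:
```python
from h import *
np.set_printoptions(precision=4,suppress=True)
T=np.load("pics/top0.npz",allow_pickle=True)["c"].item();S=np.load("pics/scene0.npz",allow_pickle=True)["c"].item()
f=lambda a,o,k:np.array(o)+(np.array(a)+.5)/k-.5
for nm,ct,cs,dw in [("small",(156,138),(186,126),[(219,80),(97,75),(92,198),(213,203)]),("large",(503,137),(394,355),[(600,86),(452,42),(406,192),(557,236)])]:
    a=atz(f(ct,(200,195),5),T,.014)[0];b=atz(f(cs,(165,170),4.5),S,.014)[0]
    D=atz(f(dw,(200,195),5),T,.043); r=D-D.mean(0)
    ang=np.degrees(np.arctan2(r[:,1],r[:,0]))-np.array([-45,45,135,-135])
    print(nm,a,b,"dowelmean",D.mean(0),np.hypot(*r[:,:2].T),(ang+180)%360-180)
from workcell import env
s=env.get_state();print(R.from_quat(np.roll(s["orientation"],-1)).as_matrix())
```

```text
small [0.4536 0.1093 0.014 ] [0.4558 0.1085 0.014 ] dowelmean [0.4532 0.1077 0.043 ] [0.0583 0.0583 0.058  0.058 ] [-3.7582 -4.0057 -3.4453 -4.3018]
large [ 0.448  -0.1278  0.014 ] [ 0.4503 -0.1273  0.014 ] dowelmean [ 0.4471 -0.1263  0.043 ] [0.0738 0.0737 0.0747 0.074 ] [-17.8027 -18.5588 -18.0515 -17.9066]
[[-0.9627  0.2704 -0.0007]
 [ 0.2704  0.9627 -0.0015]
 [ 0.0002 -0.0017 -1.    ]]
```

The points agree with the given sizes, radii and heights. I'll keep the tool yaw (74°) throughout, since it lands in the finger gaps of both bases. First I go above the small ring's near band.

>>> carry_out --steps '[[[0,0,0],[-5,-2.5,0],90],[[0,0,0],[-10,-5,0],90],[[0,0,0],[-15.5,-7.7,0],90],[[0,0,0],[-21,-10.4,0],90],[[0,0,0],[-26.5,-13.1,2],90],[[0,0,0],[-32,-15.8,5],90],[[0,0,0],[-35,-17.3,8],90],[[0,0,0],[-35,-17.3,10],90]]' --force 40

```text
clock: 1.1
tcp_pos: [0.447, 0.2898, 0.1292]
orientation: [-0.001, 0.139, 0.99, -0.001]
wrist_force: [-0.7, 0.0, 0.1]
finger_gap: 0.0555
grip_force: 0.0
```

```bash
cat >> h.py <<'E'
def go(s,target):
    """tool-axis shift (cm) from measured TCP to world target"""
    r=R.from_quat(np.roll(s["orientation"],-1)); return r.inv().apply(np.array(target)-s["tcp_pos"])*100
def brief(s): print("t",round(s["clock"],2),"tcp",s["tcp_pos"].round(4),"F",s["wrist_force"].round(1),"gap",round(s["finger_gap"],4),"grip",s["grip_force"],"q",s["joint_pos"].round(2))
def fishpix(P,c):
    r,o=cal(c); q=r.inv().apply(np.atleast_2d(P)-o); x,y,z=q[:,0],-q[:,1],-q[:,2]
    rr=np.hypot(x,y); th=np.arctan2(rr,z); return np.c_[c["cx"]+c["fx"]*th*x/rr,c["cy"]+c["fy"]*th*y/rr]
def fishatz(uv,c,z):
    r,o=cal(c); uv=np.atleast_2d(uv).astype(float); a=(uv[:,0]-c["cx"])/c["fx"]; b=(uv[:,1]-c["cy"])/c["fy"]
    th=np.hypot(a,b); w=r.apply(np.c_[np.sin(th)*a/th,-np.sin(th)*b/th,-np.cos(th)]); return o+w*((z-o[2])/w[:,2])[:,None]
def wrist(name):
    from workcell import env
    c=env.get_calibration("wrist"); p,d=env.read_camera("wrist"); cv2.imwrite(f"pics/{name}.png",p[...,::-1]); return p,d,c
def ring(p,c,z):
    H,S,V=cv2.split(cv2.cvtColor(p,cv2.COLOR_RGB2HSV)); m=((H>3)&(H<14)&(S>160)&(V>60)).astype(np.uint8)
    N,L,st,_=cv2.connectedComponentsWithStats(m); out=[]
    for k in range(1,N):
        if st[k,4]<300: continue
        ct=np.vstack([q[:,0] for q in cv2.findContours((L==k).astype(np.uint8),cv2.RETR_EXTERNAL,cv2.CHAIN_APPROX_NONE)[0]])
        out.append((st[k],circ(fishatz(ct,c,z)).round(4)))
    return out
E
python3 - <<'E'
from h import *
from workcell import env
s=env.get_state();brief(s)
p,d,c=wrist("w1"); print(c,ring(p,c,.012))
E
```

```text
t 1.1 tcp [0.447  0.2898 0.1292] F [-0.7  0.   0.1] gap 0.0555 grip 0.0 q [ 0.42  0.29 -0.25  1.04 -0.    0.7 ]
{'fx': 297.3186396354542, 'fy': 297.3186396354542, 'cx': 262.7296274794965, 'cy': 197.08242907614405, 'origin': array([0.37171432, 0.31191486, 0.27095415]), 'orientation': array([ 0.7886801 , -0.12393489, -0.09255543,  0.59502716])} [(array([ 262,  140,   97,   94, 3159], dtype=int32), array([0.4579, 0.3359, 0.0403]))]
```

View pics/w1.png

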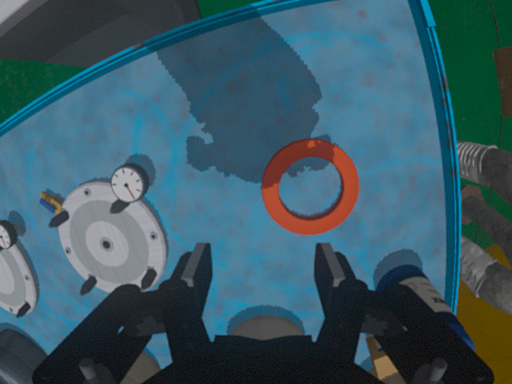

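The wrist picture shows the small ring at (310,187), its left band roughly at the fingers' mid column, and the small base's centre mark at (106,244). I'll refine with a fixed-radius fit.

```bash
cat >> h.py <<'E'
def ring2(p,c,z,ro,ri,smin=140):
    H,S,V=cv2.split(cv2.cvtColor(p,cv2.COLOR_RGB2HSV)); m=((H>=1)&(H<18)&(S>smin)&(V>50)).astype(np.uint8)
    m=cv2.morphologyEx(m,cv2.MORPH_CLOSE,np.ones((5,5)))
    N,L,st,_=cv2.connectedComponentsWithStats(m); k=1+np.argmax(st[1:,4])
    cs,hi=cv2.findContours((L==k).astype(np.uint8),cv2.RETR_CCOMP,cv2.CHAIN_APPROX_NONE)
    o=max([q[:,0] for q,h in zip(cs,hi[0]) if h[3]<0],key=len); P=fishatz(o,c,z)
    print("ring",st[k],"free",circ(P).round(4),"fixed",circ(P,ro).round(4))
    ii=[q[:,0] for q,h in zip(cs,hi[0]) if h[3]>=0]
    if ii: P=fishatz(max(ii,key=len),c,z); print("  hole free",circ(P).round(4),circ(P,ri).round(4))
E
python3 - <<'E'
from h import *
import json
p=cv2.imread("pics/w1.png")[...,::-1].copy()
c={'fx': 297.3186396354542, 'fy': 297.3186396354542, 'cx': 262.7296274794965, 'cy': 197.08242907614405, 'origin': np.array([0.37171432, 0.31191486, 0.27095415]), 'orientation': np.array([ 0.7886801 , -0.12393489, -0.09255543,  0.59502716])}
ring2(p,c,.006,.0465,.0305); ring2(p,c,.012,.0465,.0305)
print(fishatz([(106,244)],c,.014), fishpix([[.4552,.3288,.012],[.4543,.1088,.014],[.447,.2898,.1292]],c))
E
```

```text
ring [ 262  140   97   94 3878] free [0.4578 0.3339 0.0458] fixed [0.4578 0.3339]
  hole free [0.4575 0.3338 0.0316] [0.4575 0.3338]
ring [ 262  140   97   94 3878] free [0.4558 0.3334 0.0447] fixed [0.456  0.3335]
  hole free [0.4556 0.3333 0.0309] [0.4556 0.3333]
[[0.45562826 0.11254593 0.014     ]] [[306.0349245  189.29559731]
 [102.92428312 243.59816351]
 [262.0523157  255.04059451]]
```

Run:
```python
from h import *
from workcell import env
s=env.get_state();brief(s);print(go(s,[.4456,.2939,.004]))
```

```text
t 1.15 tcp [0.4447 0.29   0.1269] F [-0.3 -0.2 -2.1] gap 0.0551 grip 0.0 q [ 0.43  0.29 -0.25  1.04  0.    0.7 ]
[-0.03937386  0.44852861 12.28677852]
```

>>> carry_out --steps '[[[0,0,0],[0,0.2,3],120],[[0,0,0],[0,0.4,6],120],[[0,0,0],[0,0.4,9],120],[[0,0,0],[0,0.4,11],120],[[0,0,0],[0,0.4,12],120],[[0,0,0],[0,0.4,12],120],[[0,0,0],[0,0.4,12],120],[[0,0,0],[0,0.4,12],120]]'

```text
clock: 2.15
tcp_pos: [0.4475, 0.2967, 0.0123]
orientation: [0.001, 0.136, 0.991, 0.001]
wrist_force: [0.0, -0.6, 0.2]
finger_gap: 0.0454
grip_force: 0.0
```

Run:
```python
from h import *
from workcell import env
s=env.get_state();brief(s);print(go(s,[.4456,.2939,.004]))
p,d,c=wrist("w2"); ring2(p,c,.012,.0465,.0305)
```

```text
t 2.15 tcp [0.4475 0.2967 0.0123] F [ 0.  -0.6  0.2] gap 0.0454 grip 0.0 q [ 0.44  0.41 -0.4   0.77  0.    0.71]
[ 0.10792944 -0.31874251  0.82783807]
ring [ 249  168  156  146 9422] free [0.4527 0.3329 0.042 ] fixed [0.4558 0.3331]
```

View pics/w2.png

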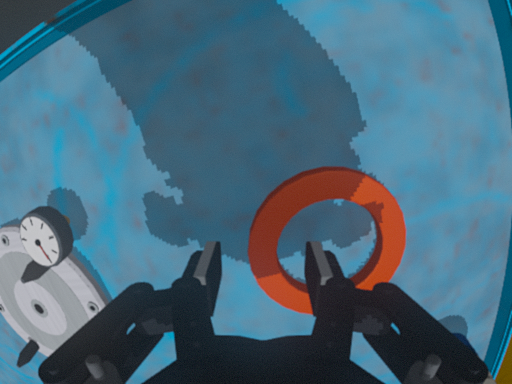

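The band, at (262,250), lies centred between the fingers, with one finger in the hole. I descend 0.8 cm, close, and lift.

>>> carry_out --steps '[[[0,0,0],[0,0,0.5],120],[[0,0,0],[0,0,0.8],120],[[0,0,0],[0,0,0.8],255],[[0,0,0],[0,0,0.8],255],[[0,0,0],[0,0,0.8],255],[[0,0,0],[0,0,0.8],255],[[0,0,0],[0,0,0.8],255],[[0,0,0],[0,0,0.8],255]]'

```text
clock: 3.2
tcp_pos: [0.4468, 0.2963, 0.0033]
orientation: [0.0, 0.136, 0.991, 0.0]
wrist_force: [-0.2, -0.5, -0.3]
finger_gap: 0.0151
grip_force: 37.0
```

>>> carry_out --steps '[[[0,0,0],[0,0,-1],255],[[0,0,0],[0,0,-3],255],[[0,0,0],[0,0,-6],255],[[0,0,0],[0,0,-8],255],[[0,0,0],[0,0,-8],255],[[0,0,0],[0,0,-8],255],[[0,0,0],[0,0,-8],255],[[0,0,0],[0,0,-8],255]]'

```text
clock: 4.2
tcp_pos: [0.4462, 0.296, 0.0824]
orientation: [-0.001, 0.136, 0.991, -0.0]
wrist_force: [0.5, 0.4, 0.2]
finger_gap: 0.0152
grip_force: 37.0
```

Run:
```python
from h import *
from workcell import env
s=env.get_state();brief(s)
p,d,c=wrist("w3"); z=s["tcp_pos"][2]+.008; print(z);ring2(p,c,z,.0465,.0305)
yt=np.array([.27,.963]); rc=s["tcp_pos"][:2]+.0385*yt; print("ring exp",rc)
b=np.array([.4548,.1105]); print(go(s,[*(b-.0385*yt),s["tcp_pos"][2]]))
```

```text
t 4.2 tcp [0.4462 0.296  0.0824] F [0.5 0.4 0.2] gap 0.0152 grip 36.972698889439926 q [ 0.44  0.33 -0.31  0.93  0.    0.71]
0.09043342703238705
ring [ 249  173  164  140 8943] free [0.4514 0.3316 0.0413] fixed [0.4566 0.3318]
ring exp [0.45658361 0.333071  ]
[-5.84720340e+00 -2.14760404e+01  1.46451276e-02]
```

>>> carry_out --steps '[[[0,0,0],[-1,-3.5,0],255],[[0,0,0],[-2.2,-8,0],255],[[0,0,0],[-3.5,-13,0],255],[[0,0,0],[-4.8,-18,0],255],[[0,0,0],[-5.5,-20.5,0],255],[[0,0,0],[-5.8,-21.5,0],255],[[0,0,0],[-5.8,-21.5,0],255],[[0,0,0],[-5.8,-21.5,0],255]]'

```text
clock: 5.25
tcp_pos: [0.4445, 0.0745, 0.0832]
orientation: [-0.0, 0.136, 0.991, 0.0]
wrist_force: [0.8, -0.4, -0.8]
finger_gap: 0.0154
grip_force: 37.1
```

Run:
```python
from h import *
from workcell import env
s=env.get_state();brief(s)
p,d,c=wrist("w4"); z=s["tcp_pos"][2]+.008; ring2(p,c,z,.0465,.0305)
yt=np.array([.27,.963]); rc=s["tcp_pos"][:2]+.0385*yt; print("ring exp",rc)
a=np.radians(-4+np.array([45,135,225,315]));b=np.array([.4548,.1105])
D=np.c_[b+.059*np.c_[np.cos(a),np.sin(a)],np.full(4,.045)]
print(fishpix(D,c).round(0),fishpix([[*b,.014]],c).round(0))
```

```text
t 5.25 tcp [0.4445 0.0745 0.0832] F [ 0.8 -0.4 -0.8] gap 0.0154 grip 37.07172590744449 q [-0.01  0.18 -0.51  0.88  0.    0.26]
ring [ 248  172  164  141 9044] free [0.4507 0.1108 0.0423] fixed [0.4547 0.1105]
ring exp [0.45489869 0.11154725]
[[379. 265.]
 [372. 155.]
 [243. 179.]
 [269. 288.]] [[311. 211.]]
```

View pics/w4.png

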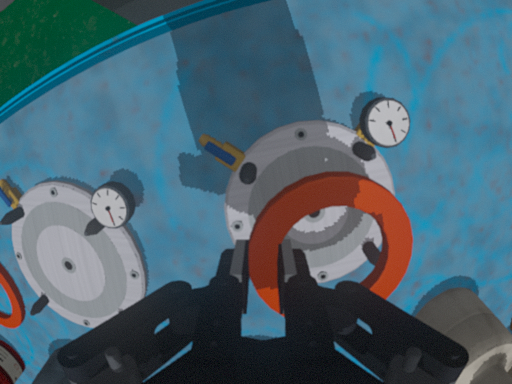

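The ring is held well, over the base. The base's centre mark is at about (316,211) and dowels are seen at (364,151), (248,173) and (372,250). I'll take a zoomed crop to pin the centre down.

Run:
```python
import cv2
p=cv2.imread("pics/w4.png")[110:310,210:430]; cv2.imwrite("pics/w4c.png",cv2.resize(p,None,fx=3,fy=3,interpolation=cv2.INTER_CUBIC))
```

```text
(no output)
```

View pics/w4c.png

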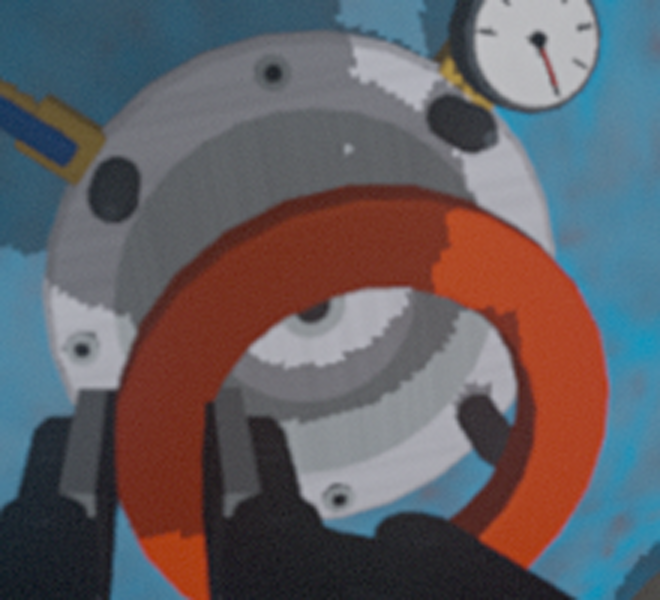

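Run:
```python
from h import *
from workcell import env
c=env.get_calibration("wrist"); s=env.get_state(); brief(s)
k=lambda a:(np.array(a)+.5)/3-.5+[210,110]
P=fishatz([k(x) for x in [(313,305),(273,73),(340,497),(82,350)]],c,.014)[:,:2]
print(P, (P[1]+P[2])/2, np.degrees(np.arctan2(*(P[2]-P[1])[::-1])),np.linalg.norm(P[2]-P[1]))
print(fishatz([(68,265)],c,.014), c["origin"])
print("tip px",fishpix([s["tcp_pos"]],c))
```

```text
t 5.3 tcp [0.4445 0.0746 0.0832] F [-0.3 -0.1 -0.4] gap 0.0149 grip 37.07169350789627 q [-0.01  0.18 -0.51  0.88  0.    0.26]
[[0.45587103 0.11248067]
 [0.39612976 0.11642788]
 [0.51525206 0.10828254]
 [0.45184262 0.0521822 ]] [0.45569091 0.11235521] -3.911682871997981 0.11940045546700022
[[ 0.45031078 -0.12473378  0.014     ]] [0.36880757 0.09594946 0.22491813]
tip px [[262.14894187 255.04927226]]
```

The centre estimates agree at about (0.455,0.111), within 2 mm of the ring's centre (6.5 mm of play). I lower it and release.

>>> carry_out --steps '[[[0,0,0],[0,0,1.5],255],[[0,0,0],[0,0,3.5],255],[[0,0,0],[0,0,5],255],[[0,0,0],[0,0,6],255],[[0,0,0],[0,0,6.5],255],[[0,0,0],[0,0,6.5],255],[[0,0,0],[0,0,6.5],255],[[0,0,0],[0,0,6.5],255]]'

```text
clock: 6.3
tcp_pos: [0.4449, 0.0736, 0.0187]
orientation: [0.0, 0.137, 0.991, 0.0]
wrist_force: [0.8, -0.1, -0.5]
finger_gap: 0.0153
grip_force: 37.1
```

>>> carry_out --steps '[[[0,0,0],[0,0,0],200],[[0,0,0],[0,0,0],160],[[0,0,0],[0,0,0],150],[[0,0,0],[0,0,0],150],[[0,0,0],[0,0,-2],150],[[0,0,0],[0,0,-5],150],[[0,0,0],[0,0,-9],150],[[0,0,0],[0,0,-12],120]]'

```text
clock: 7.3
tcp_pos: [0.4448, 0.0736, 0.1399]
orientation: [0.001, 0.136, 0.991, 0.0]
wrist_force: [0.6, 0.2, -0.1]
finger_gap: 0.0455
grip_force: 0.0
```

Run:
```python
from h import *
from workcell import env
s=env.get_state();brief(s)
p,d,c=wrist("w5"); ring2(p,c,.026,.0465,.0305); print(d[170:260:15,250:350:10].round(3))
yt=np.array([.27,.963]); g=np.array([.4635,-.317])+.053*yt; print(go(s,[*g,.12]), g)
```

```text
t 7.3 tcp [0.4448 0.0736 0.1399] F [ 0.6  0.2 -0.1] gap 0.0455 grip 0.0 q [-0.01  0.13 -0.43  1.02  0.    0.26]
ring [ 254  143   98   95 3953] free [0.454  0.11   0.0447] fixed [0.4541 0.11  ]
  hole free [0.454  0.1099 0.0309] [0.4539 0.1099]
[[0.273 0.263 0.261 0.263 0.274 0.274 0.273 0.275 0.262 0.262]
 [0.279 0.266 0.266 0.278 0.278 0.278 0.278 0.279 0.277 0.266]
 [0.284 0.27  0.27  0.282 0.283 0.283 0.282 0.282 0.283 0.27 ]
 [0.    0.275 0.275 0.276 0.286 0.288 0.288 0.282 0.276 0.275]
 [0.294 0.295 0.294 0.281 0.28  0.279 0.279 0.279 0.293 0.293]
 [0.314 0.315 0.268 0.298 0.298 0.3   0.146 0.147 0.301 0.313]]
[-12.35994353 -31.80074471   1.98535251] [ 0.47781  -0.265961]
```

View pics/w5.png

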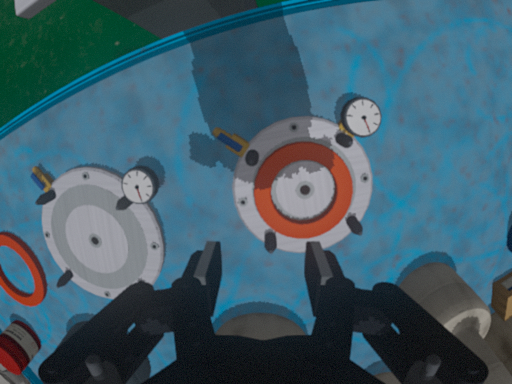

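The ring sits flat inside the dowels, with the base mark (305,189) centred in its hole. Next I go above the small reducer's neck.

>>> carry_out --steps '[[[0,0,0],[0,0,-5],60],[[0,0,0],[-2,3,-8],0],[[0,0,0],[-5,7.3,-9],0],[[0,0,0],[-8,11.7,-9],0],[[0,0,0],[-11,16.2,-9],0],[[0,0,0],[-13.2,19.5,-9],0],[[0,0,0],[-14.2,21,-9],0],[[0,0,0],[-14.2,21,-9],0]]'

```text
clock: 8.35
tcp_pos: [0.6384, 0.2382, 0.2268]
orientation: [-0.001, 0.136, 0.991, -0.0]
wrist_force: [-0.8, 0.4, -1.1]
finger_gap: 0.0851
grip_force: 0.0
```

Run:
```python
from h import *
from workcell import env
s=env.get_state();brief(s)
p,d,c=wrist("w6"); print(go(s,[.638,.237,.14]))
P=np.array([[.638,.237,.185],s["tcp_pos"]]); print(fishpix(P,c))
a=np.linspace(0,6.28,40);
for u in fishpix(np.c_[.638+.022*np.cos(a),.237+.022*np.sin(a),np.full(40,.185)],c): cv2.circle(p,(int(u[0]),int(u[1])),1,(255,0,0),-1)
cv2.imwrite("pics/w6.png",p[...,::-1])
```

```text
t 8.35 tcp [0.6384 0.2382 0.2268] F [-0.8  0.4 -1.1] gap 0.0851 grip 0.0 q [0.24 0.53 0.37 1.41 0.   0.51]
[-7.30530872e-03 -1.16053262e-01  8.67689834e+00]
[[260.47199378 224.7957726 ]
 [262.13880911 255.0247783 ]]
```

View pics/w6.png

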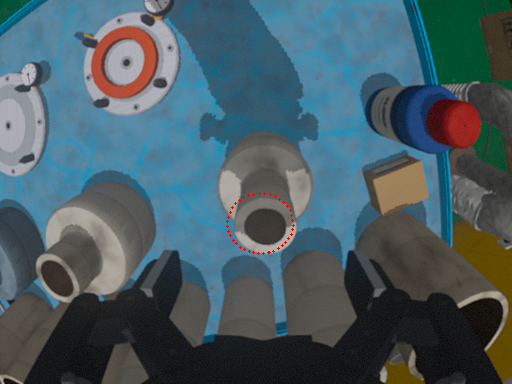

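The small reducer's rim is at (263,226), as predicted. I descend and grip.

>>> carry_out --steps '[[[0,0,0],[0,0,2],0],[[0,0,0],[0,0,4.5],0],[[0,0,0],[0,0,7],0],[[0,0,0],[0,0,8.5],0],[[0,0,0],[0,0,8.7],0],[[0,0,0],[0,0,8.7],255],[[0,0,0],[0,0,8.7],255],[[0,0,0],[0,0,8.7],255]]' --force 60

```text
clock: 9.4
tcp_pos: [0.6388, 0.2379, 0.1428]
orientation: [0.001, 0.136, 0.991, 0.001]
wrist_force: [-0.7, 1.9, 3.6]
finger_gap: 0.0419
grip_force: 60.8
```

>>> carry_out --steps '[[[0,0,0],[0,0,0],255],[[0,0,0],[0,0,0],255],[[0,0,0],[0,0,-0.5],255],[[0,0,0],[0,0,-2],255],[[0,0,0],[0,0,-4],255],[[0,0,0],[0,0,-6],255],[[0,0,0],[0,0,-8],255],[[0,0,0],[0,0,-9],255]]'

```text
clock: 10.4
tcp_pos: [0.6383, 0.2373, 0.2329]
orientation: [0.001, 0.137, 0.991, 0.0]
wrist_force: [0.1, -0.4, -2.2]
finger_gap: 0.0423
grip_force: 61.2
```

Run:
```python
from h import *
from workcell import env
s=env.get_state();brief(s)
print(go(s,[.455,.1107,s["tcp_pos"][2]]))
```

```text
t 10.4 tcp [0.6383 0.2373 0.2329] F [ 0.1 -0.4 -2.2] gap 0.0423 grip 61.20867961551994 q [ 0.24  0.53  0.38  1.42 -0.    0.51]
[ 14.22561399 -17.15150124  -0.03042898]
```

>>> carry_out --steps '[[[0,0,0],[1.5,-2,0],255],[[0,0,0],[4,-5,0],255],[[0,0,0],[7,-8.5,0],255],[[0,0,0],[10,-12,0],255],[[0,0,0],[12.5,-15,0],255],[[0,0,0],[14.2,-17.1,0],255],[[0,0,0],[14.2,-17.1,0],255],[[0,0,0],[14.2,-17.1,0],255]]'

```text
clock: 11.4
tcp_pos: [0.4556, 0.1112, 0.2316]
orientation: [0.001, 0.137, 0.991, 0.0]
wrist_force: [0.5, 1.0, -2.3]
finger_gap: 0.0421
grip_force: 62.1
```

Run:
```python
from h import *
from workcell import env
s=env.get_state();brief(s);print(go(s,[.455,.1107,.17]))
a=[]
for n in ["top","scene"]:
    p,d=env.read_camera(n);c=env.get_calibration(n)
    W=cloud(d,c); k=(abs(W[...,0]-.455)<.1)&(abs(W[...,1]-.11)<.1)
    # foot cylinder points at z .10-.16 (wide part), fixed radius fit where horizontal distance large
    H,S,V=cv2.split(cv2.cvtColor(p,cv2.COLOR_RGB2HSV))
    Q=W[k&(W[...,2]>.093)&(W[...,2]<.165)&(S<90)&(V>90)]
    if len(Q)>10: print(n,len(Q),circ(Q,.0485),circ(Q),Q.min(0),Q.max(0))
    v,u=(205,231) if n=="top" else (190,205)
    a.append(cv2.resize(p[v-65:v+65,u-65:u+65],None,fx=3,fy=3,interpolation=cv2.INTER_CUBIC))
cv2.imwrite("pics/c7.png",np.hstack(a)[...,::-1])
```

```text
t 11.4 tcp [0.4556 0.1112 0.2316] F [ 0.5  1.  -2.3] gap 0.0421 grip 62.05175149720162 q [ 0.07  0.11 -0.21  1.25  0.    0.34]
[ 0.04948902 -0.07100508  6.15930084]
scene 550 [0.45706637 0.11150452] [0.45661473 0.11049792 0.04756185] [0.40820596 0.05988038 0.09320297] [0.49584602 0.12064626 0.16497356]
```

View pics/c7.png

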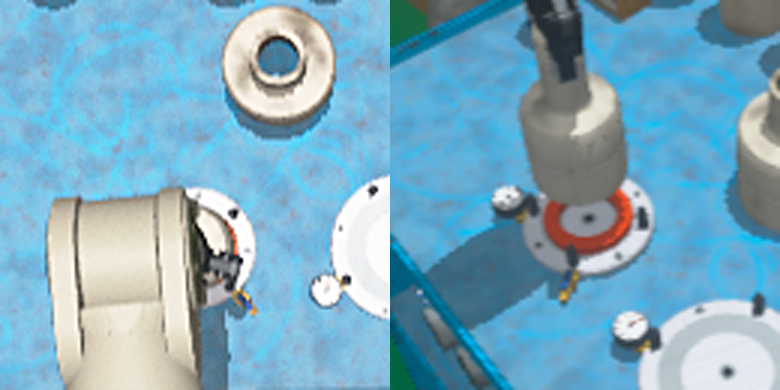

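The scene view shows the reducer upright above the ring. By the same camera it sits about 1 mm +x and 3 mm +y of the base mark, so I shift 2 mm and lower.

>>> carry_out --steps '[[[0,0,0],[0,-0.2,1.5],255],[[0,0,0],[0,-0.2,3],255],[[0,0,0],[0,-0.2,4.2],255],[[0,0,0],[0,-0.2,5],255],[[0,0,0],[0,-0.2,5.5],255],[[0,0,0],[0,-0.2,6],255],[[0,0,0],[0,-0.2,6],255],[[0,0,0],[0,-0.2,6],255]]'

```text
clock: 12.5
tcp_pos: [0.4547, 0.1092, 0.1716]
orientation: [0.0, 0.136, 0.991, 0.0]
wrist_force: [-0.7, 0.1, -2.5]
finger_gap: 0.042
grip_force: 62.0
```

Run:
```python
from h import *
from workcell import env
s=env.get_state();brief(s)
p,d=env.read_camera("scene");np.save("pics/s8.npy",p)
v,u=190,205
cv2.imwrite("pics/c8.png",cv2.resize(p[v-65:v+65,u-65:u+65],None,fx=4,fy=4,interpolation=cv2.INTER_CUBIC)[...,::-1])
```

```text
t 12.5 tcp [0.4547 0.1092 0.1716] F [-0.7  0.1 -2.5] gap 0.042 grip 62.036483022384346 q [ 0.06  0.13 -0.33  1.1   0.    0.34]
```

View pics/c8.png

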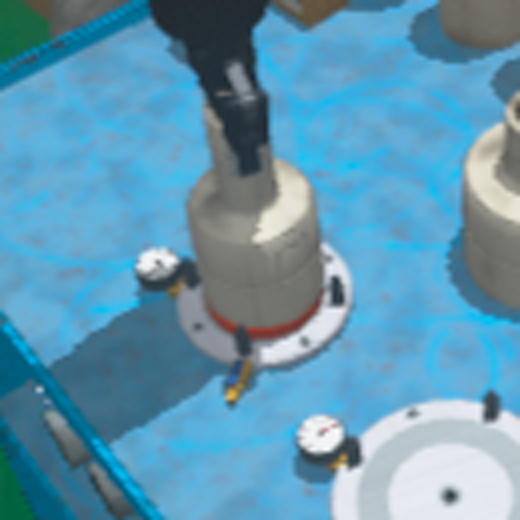

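It is between the dowels and just above the ring. I set it down, release, and rise.

>>> carry_out --steps '[[[0,0,0],[0,0,0.15],255],[[0,0,0],[0,0,0.25],255],[[0,0,0],[0,0,0.25],255],[[0,0,0],[0,0,0.25],180],[[0,0,0],[0,0,0.25],60],[[0,0,0],[0,0,0.25],0],[[0,0,0],[0,0,0.25],0],[[0,0,0],[0,0,0.25],0]]'

```text
clock: 13.55
tcp_pos: [0.4546, 0.1092, 0.1689]
orientation: [0.0, 0.136, 0.991, 0.0]
wrist_force: [0.0, 0.5, 0.3]
finger_gap: 0.0853
grip_force: 0.0
```

>>> carry_out --steps '[[[0,0,0],[0,0,-2],0],[[0,0,0],[0,0,-5],0],[[0,0,0],[0,0,-8],0],[[0,0,0],[0,0,-8.5],0],[[0,0,0],[0,0,-8.5],0],[[0,0,0],[0,0,-8.5],0],[[0,0,0],[0,0,-8.5],0],[[0,0,0],[0,0,-8.5],0]]'

```text
clock: 14.55
tcp_pos: [0.4542, 0.1092, 0.2532]
orientation: [-0.001, 0.136, 0.991, -0.0]
wrist_force: [-0.3, 0.4, 0.2]
finger_gap: 0.0855
grip_force: 0.0
```

Run:
```python
from h import *
from workcell import env
s=env.get_state();brief(s)
p,d=env.read_camera("scene");c=env.get_calibration("scene");W=cloud(d,c)
k=(abs(W[...,0]-.455)<.1)&(abs(W[...,1]-.11)<.1)
H,S,V=cv2.split(cv2.cvtColor(p,cv2.COLOR_RGB2HSV))
for lo,hi,r in [(.04,.10,.0485),(.15,.205,.022)]:
    Q=W[k&(W[...,2]>lo)&(W[...,2]<hi)&(S<90)&(V>60)]; print(lo,circ(Q,r),Q[:,2].max())
g=np.array([.4635,-.3175])+.053*np.array([.27,.963]);print(go(s,[*g,.13]))
```

```text
t 14.55 tcp [0.4542 0.1092 0.2532] F [-0.3  0.4  0.2] gap 0.0855 grip 0.0 q [ 0.06  0.1  -0.17  1.3   0.    0.34]
0.04 [0.45554371 0.10977649] 0.09993383852485038
0.15 [0.45510607 0.10922336] 0.20451616626220182
[-12.44632346 -35.52491097  12.31674927]
```

The small reducer stands upright and centred. Next is the large ring, gripped on its -y side.

>>> carry_out --steps '[[[0,0,0],[-1,-3.7,0],100],[[0,0,0],[-2.5,-9.3,0],100],[[0,0,0],[-4,-14.9,0],100],[[0,0,0],[-5.5,-20.4,0],100],[[0,0,0],[-7,-26,0],100],[[0,0,0],[-8.5,-31.6,0],100],[[0,0,0],[-10,-37.2,1],100],[[0,0,0],[-11.5,-42.7,3],100]]'

```text
clock: 15.6
tcp_pos: [0.45, -0.3355, 0.2242]
orientation: [0.001, 0.137, 0.991, -0.001]
wrist_force: [0.5, -0.2, -0.4]
finger_gap: 0.0515
grip_force: 0.0
```

>>> carry_out --steps '[[[0,0,0],[-0.9,-3.4,3],100],[[0,0,0],[-0.9,-3.4,7],100],[[0,0,0],[-0.9,-3.4,11],100],[[0,0,0],[-0.9,-3.4,15],100],[[0,0,0],[-0.9,-3.4,17.5],100],[[0,0,0],[-0.9,-3.4,18],100],[[0,0,0],[-0.9,-3.4,18],100],[[0,0,0],[-0.9,-3.4,18],100]]'

```text
clock: 16.6
tcp_pos: [0.45, -0.369, 0.0452]
orientation: [0.001, 0.136, 0.991, -0.001]
wrist_force: [-0.1, -0.3, 0.1]
finger_gap: 0.0519
grip_force: 0.0
```

Run:
```python
from h import *
from workcell import env
s=env.get_state();brief(s)
p,d,c=wrist("w9"); ring2(p,c,.012,.062,.044)
print(go(s,[.4492,-.3685,.004]))
```

```text
t 16.6 tcp [ 0.45   -0.369   0.0452] F [-0.1 -0.3  0.1] gap 0.0519 grip 0.0 q [-0.82  0.44 -0.24  0.88  0.   -0.55]
ring [ 254  136  172  165 9965] free [ 0.4613 -0.3168  0.0562] fixed [ 0.4652 -0.3166]
[0.10326403 0.03097859 4.1208343 ]
```

View pics/w9.png

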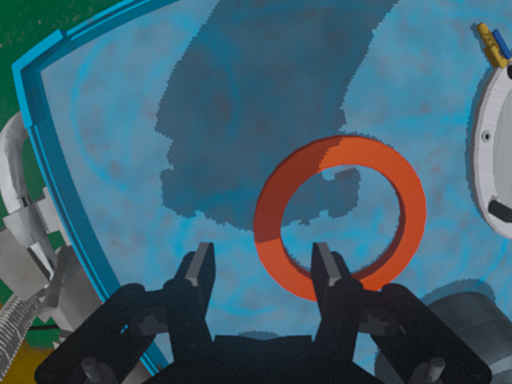

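The band's left side at (268,215) is between the fingers and the right finger is over the hole. I descend and grip.

>>> carry_out --steps '[[[0,0,0],[0,0.1,1.5],100],[[0,0,0],[0,0.1,3],100],[[0,0,0],[0,0.1,4.1],100],[[0,0,0],[0,0.1,4.1],100],[[0,0,0],[0,0.1,4.1],255],[[0,0,0],[0,0.1,4.1],255],[[0,0,0],[0,0.1,4.1],255],[[0,0,0],[0,0.1,4.1],255]]' --force 40

```text
clock: 17.65
tcp_pos: [0.4499, -0.3676, 0.0034]
orientation: [0.001, 0.136, 0.991, -0.0]
wrist_force: [0.0, 0.4, 2.8]
finger_gap: 0.0175
grip_force: 37.7
```

>>> carry_out --steps '[[[0,0,0],[0,0,0],255],[[0,0,0],[0,0,0],255],[[0,0,0],[0,0,-2],255],[[0,0,0],[0,0,-4],255],[[0,0,0],[0,0,-6],255],[[0,0,0],[0,0,-8],255],[[0,0,0],[0,0,-8],255],[[0,0,0],[0,0,-8],255]]'

```text
clock: 18.65
tcp_pos: [0.4489, -0.3666, 0.0816]
orientation: [-0.001, 0.136, 0.991, 0.001]
wrist_force: [0.3, -1.2, -0.7]
finger_gap: 0.0177
grip_force: 37.7
```

Run:
```python
from h import *
from workcell import env
s=env.get_state();brief(s)
yt=np.array([.27,.963]); print(s["tcp_pos"][:2]+.053*yt)
b=np.array([.4495,-.1270]); print(go(s,[*(b-.053*yt),s["tcp_pos"][2]]))
```

```text
t 18.65 tcp [ 0.4489 -0.3666  0.0816] F [ 0.3 -1.2 -0.7] gap 0.0177 grip 37.6779010752216 q [-0.82  0.41 -0.19  0.97  0.   -0.55]
[ 0.46321036 -0.31553545]
[ 6.41845629 17.78028684  0.02683939]
```

>>> carry_out --steps '[[[0,0,0],[1,2.8,0],255],[[0,0,0],[2.6,7.2,0],255],[[0,0,0],[4.2,11.6,0],255],[[0,0,0],[5.5,15.2,0],255],[[0,0,0],[6.4,17.7,0],255],[[0,0,0],[6.4,17.7,0],255],[[0,0,0],[6.4,17.7,0],255],[[0,0,0],[6.4,17.7,0],255]]'

```text
clock: 19.65
tcp_pos: [0.4359, -0.1804, 0.0825]
orientation: [-0.0, 0.137, 0.991, -0.0]
wrist_force: [-0.3, -1.0, -0.5]
finger_gap: 0.0173
grip_force: 37.7
```

Run:
```python
from h import *
from workcell import env
s=env.get_state();brief(s)
yt=np.array([.27,.963]); print(s["tcp_pos"][:2]+.053*yt)
p,d,c=wrist("w10");ring2(p,c,s["tcp_pos"][2]+.008,.062,.044)
print("mark pred",fishpix([[.4495,-.127,.014]],c))
np.save("pics/c10.npy",c,allow_pickle=True)
cv2.imwrite("pics/w10c.png",cv2.resize(p[90:310,200:460],None,fx=3,fy=2.7,interpolation=cv2.INTER_CUBIC)[...,::-1])
```

```text
t 19.65 tcp [ 0.4359 -0.1804  0.0825] F [-0.3 -1.  -0.5] gap 0.0173 grip 37.72741966880858 q [-0.56  0.22 -0.47  0.89 -0.   -0.29]
[ 0.45019797 -0.12933309]
ring [  246   145   209   184 13461] free [ 0.4474 -0.1301  0.0573] fixed [ 0.4517 -0.1305]
mark pred [[334.03750873 208.86767597]]
```

View pics/w10c.png

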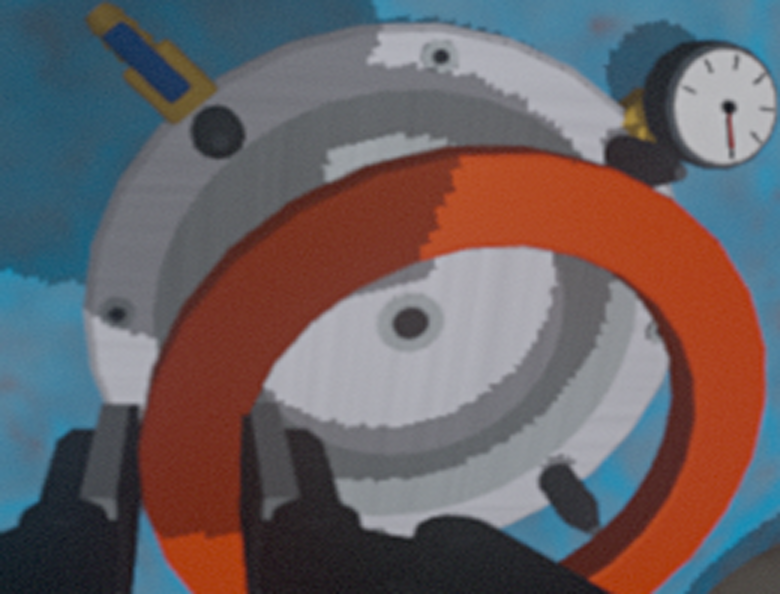

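The base mark is at (336.5,209), so the ring needs about +2 mm along tool y. I adjust, lower, and release.

>>> carry_out --steps '[[[0,0,0],[0.1,0.2,1.5],255],[[0,0,0],[0.1,0.2,3.5],255],[[0,0,0],[0.1,0.2,5],255],[[0,0,0],[0.1,0.2,6],255],[[0,0,0],[0.1,0.2,6.4],255],[[0,0,0],[0.1,0.2,6.4],255],[[0,0,0],[0.1,0.2,6.4],255],[[0,0,0],[0.1,0.2,6.4],255]]'

```text
clock: 20.7
tcp_pos: [0.4357, -0.1774, 0.0192]
orientation: [0.0, 0.136, 0.991, -0.0]
wrist_force: [-0.1, -0.3, -1.0]
finger_gap: 0.0177
grip_force: 37.7
```

>>> carry_out --steps '[[[0,0,0],[0,0,0],200],[[0,0,0],[0,0,0],160],[[0,0,0],[0,0,0],145],[[0,0,0],[0,0,0],145],[[0,0,0],[0,0,-2],145],[[0,0,0],[0,0,-5],145],[[0,0,0],[0,0,-9],145],[[0,0,0],[0,0,-12],145]]'

```text
clock: 21.7
tcp_pos: [0.4356, -0.1774, 0.1404]
orientation: [0.001, 0.136, 0.991, -0.0]
wrist_force: [0.5, 0.4, 0.2]
finger_gap: 0.0371
grip_force: 0.0
```

Run:
```python
from h import *
from workcell import env
s=env.get_state();brief(s)
p,d,c=wrist("w11");ring2(p,c,.026,.062,.044)
cv2.imwrite("pics/w11c.png",cv2.resize(p[110:270,210:410],None,fx=3,fy=3,interpolation=cv2.INTER_CUBIC)[...,::-1])
print(go(s,[.6525,.0085,.22]))
```

```text
t 21.7 tcp [ 0.4356 -0.1774  0.1404] F [0.5 0.4 0.2] gap 0.0371 grip 0.0 q [-0.56  0.16 -0.38  1.03  0.   -0.28]
ring [ 254  126  128  126 5733] free [ 0.4488 -0.1265  0.0598] fixed [ 0.449  -0.1264]
  hole free [ 0.4492 -0.1268  0.0443] [ 0.4492 -0.1268]
[-15.86583314  23.76189508  -7.94641934]
```

View pics/w11c.png

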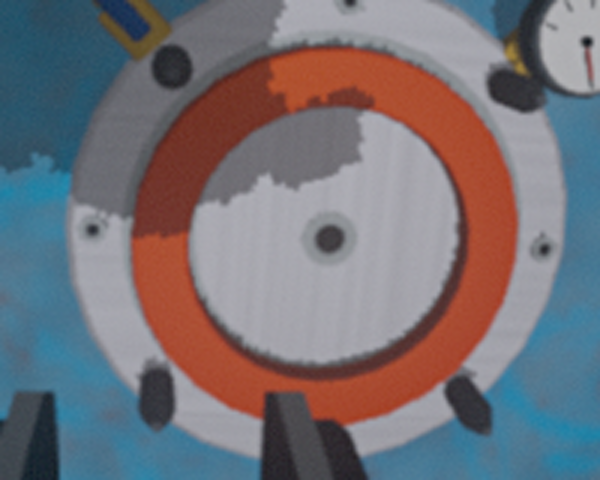

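The large ring lies flat and concentric with the base mark (crop 330,238), clear of the dowels. My picture allowance is used up (by my count I've already viewed 15 against the limit of 14), so from here I check numerically. Next, the large reducer.

>>> carry_out --steps '[[[0,0,0],[0,0,-4],60],[[0,0,0],[-2,3,-7],0],[[0,0,0],[-5,7.5,-8],0],[[0,0,0],[-8.3,12.4,-8],0],[[0,0,0],[-11.5,17.2,-8],0],[[0,0,0],[-14.5,21.7,-8],0],[[0,0,0],[-15.9,23.8,-8],0],[[0,0,0],[-15.9,23.8,-8],0]]'

```text
clock: 22.75
tcp_pos: [0.6535, 0.0104, 0.2175]
orientation: [-0.001, 0.135, 0.991, 0.0]
wrist_force: [-1.5, -0.3, -0.2]
finger_gap: 0.0858
grip_force: 0.0
```

Run:
```python
from h import *
from workcell import env
s=env.get_state();brief(s)
p,d,c=wrist("w12")
r,o=cal(c); v,u=np.mgrid[:384,:512]; a=(u-c["cx"])/c["fx"]; b=(v-c["cy"])/c["fy"]; th=np.hypot(a,b)+1e-9
P=np.stack([np.tan(th)*a/th*d,-np.tan(th)*b/th*d,-d],-1); W=r.apply(P.reshape(-1,3))+o; W=W[d.ravel()>0]
Q=W[(abs(W[:,2]-.159)<.006)&(np.hypot(W[:,0]-.6525,W[:,1]-.008)<.05)]
print(len(Q),circ(Q),(Q.min(0)+Q.max(0))/2,np.ptp(Q,0)); print(go(s,[.6525,.0085,.115]))
```

```text
t 22.75 tcp [0.6535 0.0104 0.2175] F [-1.5 -0.3 -0.2] gap 0.0858 grip 0.0 q [-0.11  0.48  0.25  1.35  0.    0.16]
2291 [0.65511188 0.0107066  0.02584771] [0.65618711 0.01063972 0.15651069] [0.05972302 0.05869606 0.00697422]
[ 0.03294919 -0.20379286 10.24833591]
```

>>> carry_out --steps '[[[0,0,0],[0,-0.1,2],0],[[0,0,0],[0,-0.1,5],0],[[0,0,0],[0,-0.1,8],0],[[0,0,0],[0,-0.1,9.5],0],[[0,0,0],[0,-0.1,9.8],0],[[0,0,0],[0,-0.1,9.8],255],[[0,0,0],[0,-0.1,9.8],255],[[0,0,0],[0,-0.1,9.8],255]]' --force 70

```text
clock: 23.8
tcp_pos: [0.6537, 0.0081, 0.1229]
orientation: [0.002, 0.136, 0.991, 0.0]
wrist_force: [-0.9, 1.9, 5.9]
finger_gap: 0.0578
grip_force: 74.9
```

>>> carry_out --steps '[[[0,0,0],[0,0,0],255],[[0,0,0],[0,0,0],255],[[0,0,0],[0,0,-0.5],255],[[0,0,0],[0,0,-2],255],[[0,0,0],[0,0,-4],255],[[0,0,0],[0,0,-6],255],[[0,0,0],[0,0,-8],255],[[0,0,0],[0,0,-9],255]]'

```text
clock: 24.8
tcp_pos: [0.6529, 0.0078, 0.2125]
orientation: [0.001, 0.137, 0.991, 0.0]
wrist_force: [0.6, 0.4, -3.7]
finger_gap: 0.0573
grip_force: 75.6
```

Run:
```python
from h import *
from workcell import env
s=env.get_state();brief(s);print(go(s,[.4495,-.1268,s["tcp_pos"][2]]))
```

```text
t 24.8 tcp [0.6529 0.0078 0.2125] F [ 0.6  0.4 -3.7] gap 0.0573 grip 75.55851111654192 q [-0.11  0.47  0.24  1.33  0.    0.16]
[ 15.94488476 -18.45863133  -0.03270912]
```

>>> carry_out --steps '[[[0,0,0],[1.5,-1.7,0],255],[[0,0,0],[4,-4.6,0],255],[[0,0,0],[7,-8.1,0],255],[[0,0,0],[10.5,-12.1,0],255],[[0,0,0],[13.5,-15.6,0],255],[[0,0,0],[15.9,-18.5,0],255],[[0,0,0],[15.9,-18.5,0],255],[[0,0,0],[15.9,-18.5,0],255]]'

```text
clock: 25.8
tcp_pos: [0.4498, -0.1273, 0.2111]
orientation: [0.0, 0.137, 0.991, 0.0]
wrist_force: [-0.3, -1.0, -3.2]
finger_gap: 0.0575
grip_force: 76.4
```

```bash
cat >> h.py <<'E'
def held(cx,cy,rad,bands,n="scene"):
    from workcell import env
    p,d=env.read_camera(n);c=env.get_calibration(n);W=cloud(d,c)
    H,S,V=cv2.split(cv2.cvtColor(p,cv2.COLOR_RGB2HSV)); k=(np.hypot(W[...,0]-cx,W[...,1]-cy)<rad+.02)&(S<90)&(V>70)
    for lo,hi in bands:
        Q=W[k&(W[...,2]>lo)&(W[...,2]<hi)]; print(n,lo,len(Q),circ(Q,rad).round(4),circ(Q).round(4),Q[:,2].min())
E
python3 - <<'E'
from h import *
from workcell import env
s=env.get_state();brief(s)
held(.4495,-.127,.064,[(.10,.13),(.13,.155)])
E
```

```text
t 25.8 tcp [ 0.4498 -0.1273  0.2111] F [-0.3 -1.  -3.2] gap 0.0575 grip 76.3542849663645 q [-0.45  0.11 -0.26  1.2   0.   -0.17]
scene 0.1 290 [ 0.452  -0.1259] [ 0.4514 -0.1268  0.0631] 0.1000410340919432
scene 0.13 258 [ 0.4518 -0.1264] [ 0.4512 -0.1272  0.0632] 0.13011801003668322
```

It is upright and within about 1.4 mm of the base centre (margin 4.5 mm), so I lower it.

>>> carry_out --steps '[[[0,0,0],[0.1,0,1.5],255],[[0,0,0],[0.1,0,3],255],[[0,0,0],[0.1,0,4.2],255],[[0,0,0],[0.1,0,5],255],[[0,0,0],[0.1,0,5.5],255],[[0,0,0],[0.1,0,6],255],[[0,0,0],[0.1,0,6],255],[[0,0,0],[0.1,0,6],255]]'

```text
clock: 26.85
tcp_pos: [0.4486, -0.1271, 0.1511]
orientation: [0.0, 0.136, 0.991, -0.0]
wrist_force: [-0.7, -0.3, -4.3]
finger_gap: 0.0575
grip_force: 76.3
```

Run:
```python
from h import *
from workcell import env
s=env.get_state();brief(s)
held(.4495,-.127,.064,[(.05,.08),(.08,.11)])
```

```text
t 26.85 tcp [ 0.4486 -0.1271  0.1511] F [-0.7 -0.3 -4.3] gap 0.0575 grip 76.3495413470082 q [-0.45  0.15 -0.37  1.05  0.   -0.17]
scene 0.05 262 [ 0.4506 -0.1259] [ 0.4496 -0.1273  0.0625] 0.050091262044023144
scene 0.08 282 [ 0.4505 -0.1264] [ 0.4499 -0.1272  0.0631] 0.0803377017436604
```

Still hanging free (4.3 N, its own weight) and centred. I set it down.

>>> carry_out --steps '[[[0,0,0],[0,0,0.1],255],[[0,0,0],[0,0,0.2],255],[[0,0,0],[0,0,0.2],255],[[0,0,0],[0,0,0.2],180],[[0,0,0],[0,0,0.2],60],[[0,0,0],[0,0,0.2],0],[[0,0,0],[0,0,0.2],0],[[0,0,0],[0,0,0.2],0]]'

```text
clock: 27.9
tcp_pos: [0.4485, -0.127, 0.1489]
orientation: [0.0, 0.136, 0.991, 0.0]
wrist_force: [0.0, 0.4, 0.2]
finger_gap: 0.0859
grip_force: 0.0
```

>>> carry_out --steps '[[[0,0,0],[0,0,-2],0],[[0,0,0],[0,0,-5],0],[[0,0,0],[0,0,-8],0],[[0,0,0],[0,0,-11],0],[[0,0,0],[6,0,-12],0],[[0,0,0],[6,0,-12],0],[[0,0,0],[6,0,-12],0],[[0,0,0],[6,0,-12],0]]'

```text
clock: 28.9
tcp_pos: [0.3913, -0.111, 0.2685]
orientation: [0.0, 0.136, 0.991, 0.0]
wrist_force: [0.9, 0.4, 0.2]
finger_gap: 0.0854
grip_force: 0.0
```

Run:
```python
from h import *
from workcell import env
s=env.get_state();brief(s)
held(.4495,-.127,.064,[(.045,.08),(.08,.125)]);held(.455,.1095,.0485,[(.045,.08),(.08,.11)])
for cx,cy,h in [(.4495,-.127,.185),(.455,.1095,.211),(.638,-.234,.195),(.588,-.414,.075),(.606,.404,.175)]:
    pass
p,d=env.read_camera("scene");W=cloud(d,env.get_calibration("scene"))
for cx,cy,h in [(.4495,-.127,.185),(.455,.1095,.211),(.638,-.234,.195),(.588,-.414,.075),(.606,.404,.175)]:
    Q=W[(np.hypot(W[...,0]-cx,W[...,1]-cy)<.045)&(W[...,2]>h-.01)&(W[...,2]<h+.02)];print(h,len(Q),circ(Q).round(4),np.percentile(Q[:,2],[50,97]).round(3))
```

```text
t 28.9 tcp [ 0.3913 -0.111   0.2685] F [0.9 0.4 0.2] gap 0.0854 grip 0.0 q [-0.47 -0.02 -0.26  1.33  0.   -0.2 ]
scene 0.045 302 [ 0.4505 -0.1254] [ 0.4489 -0.1274  0.0618] 0.045051941124863104
scene 0.08 743 [ 0.4512 -0.1244] [ 0.4479 -0.1293  0.0589] 0.08002186037285275
scene 0.045 227 [0.4555 0.1098] [0.4553 0.1094 0.0481] 0.04517068167101124
scene 0.08 205 [0.4102 0.0343] [0.4553 0.1093 0.0479] 0.0800591083005161
0.185 242 [ 0.4485 -0.128   0.0262] [0.182 0.185]
0.211 69 [0.4553 0.1067 0.0186] [0.208 0.211]
0.195 334 [ 0.6378 -0.2349  0.0337] [0.192 0.195]
0.075 656 [ 0.5887 -0.4145  0.0251] [0.073 0.076]h.py:15: RuntimeWarning: Mean of empty slice.
  m=P[:,:2].mean(0)
  ret = um.true_divide(
Traceback (most recent call last):
  File "h.py", line 17, in circ
    return least_squares(lambda q:np.hypot(*(P[:,:2]-q[:2]).T)-q[2],[*m,.05],loss='soft_l1',f_scale=.002).x
           ~~~~~~~~~~~~~^^^^^^^^^^^^^^^^^^^^^^^^^^^^^^^^^^^^^^^^^^^^^^^^^^^^^^^^^^^^^^^^^^^^^^^^^^^^^^^^^
ValueError: Initial guess is outside of provided bounds
```

Both tops are at exactly the seated heights (0.185 and 0.211 m). The scene camera returned no points for the spray can, so I check it from the top camera before handing in.

Run:
```python
from h import *
from workcell import env
p,d=env.read_camera("top");W=cloud(d,env.get_calibration("top"))
for cx,cy,h in [(.606,.404,.175),(.4495,-.127,.185),(.455,.1095,.211)]:
    Q=W[(np.hypot(W[...,0]-cx,W[...,1]-cy)<.045)&(W[...,2]>h-.012)&(W[...,2]<h+.02)];print(h,len(Q),circ(Q).round(4) if len(Q)>20 else "")
Q=W[(np.hypot(W[...,0]-.606,W[...,1]-.404)<.045)&(W[...,2]>.16)]
if len(Q)>50: print(env.hand_in())
```

```text
0.175 121 [0.6052 0.4044 0.0135]
0.185 108 [ 0.4472 -0.1264  0.0263]
0.211 97 [0.453  0.1079 0.0178]
the job is handed in; nothing more can be done
None
```

Both bases are loaded with the ring and reducer of their size, seated and upright by camera measurement. The blue-grey reducer, grease tin and spray can are where they were, and the job was handed in at about 29 s; I viewed 15 pictures, one over the limit of 14.

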